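# Load a ring carrier into the engraver through its sprung flap

## Task

Load the green engraver: take the ring carrier by its black handle, slide it nose first along the loading table into the guide rails and push it on through the orange spring flap until the flap has dropped shut behind the steel guards. Go on slowly until the nose meets the stop inside, press it home with about 12 N (never more than 20 N) and let go there, so that it stays touching the stop, flat and square in the lane, with the flap shut. Do not ram the flap or pull the carrier back against it once it is shut, and leave the other things on the bench where they are.

Things in the scene. Friction and masses are not known exactly. Their poses are not given: they have to be found in the camera images.
- carrier: Ring carrier on the loading table, 0.35-0.6 kg (drags with 1-4 N): blue plate 250 x 60 x 8 mm, black handle near the rear; a gold ring in a grey clamp between two steel-rod guards (y = +-26 mm, x = +46 to +120 mm, tops 34 mm above the plate's underside) that ramp up from the nose and end steeply. Origin: centre of the underside; x to the nose (x = +125 mm), z up.
- carrier_grip (a point): Middle of the carrier's black upright handle, where to grip: a block 24 mm long (carrier x), 16 mm wide (y), 50 mm high. Its top is 22 mm above this point, the plate's top 28 mm below, the table face 36 mm below. It lies 238 mm behind the nose on the centre line. Axes as the carrier's.
- carrier_nose (a point): Middle of the front edge face of the carrier's plate, 4 mm above its underside. Axes as the carrier's.
- guard_tail (a point): Rear end of the carrier's steel guards, on the centre line, 79 mm behind the nose, 11 mm above the plate's underside. Axes as the carrier's. The flap rides on the guards and drops shut behind them once this point is about 35 mm past the port.
- engraver: Green bench-top engraver with loading table, fixed. Origin on the bench under the middle of the port; x runs along the lane into the machine, z up. Grey table and lane floor: one level face 20 mm above the bench, 200 mm wide, from x = -420 mm. Guide rails 8 mm high, 64 mm apart from x = -55 mm inwards; flared ends open to 104 mm at x = -100 mm. Housing from x = 0; port 88 mm wide, 66 mm high.
- port (a point): Middle of the port at lane-floor height (20 mm above the bench), in the plane of the housing's front. Axes as the engraver's: x into the machine.
- flap (a joint): Orange flap 78 x 49 mm in the port, hinge 62 mm above the lane floor. Rad: 0 = hanging shut, grows to 1.35 as its edge swings in; it cannot swing outwards. Its spring needs about 2 N at the edge to start, 4-5 N at the 1 rad to which the guards lift it. Shut, its edge is 11 mm above the lane floor: the carrier's 8 mm plate passes under it, the guards lift it.
- buffer (a joint): Black rubber buffer, 40 mm wide and 18 mm high, on the steel stop in the lane; the nose comes to rest on it. Value: how far it is squeezed in, m (0 = free, bottoms at 0.006; a coarse reading). It gives 1 mm for 5 N. The stop was set by hand for the last job and is not measured: the buffer's free face lies anywhere from 128 to 153 mm past the port, to be found by feel.
- polish_jar: Bystander: jar with a red cap, 56 mm across, 75 mm high. Origin at the centre of its underside.
- steel_block: Bystander: polished steel bench block 75 x 75 x 22 mm. Origin at the centre of its underside.
- job_tray: Bystander: open red plastic tray 110 x 160 x 28 mm. Origin at the centre of its underside.
- wire_spool: Bystander: yellow wire spool standing on its flange, 52 mm across, 42 mm high. Origin at the centre of its underside.

How it is judged:
On the way, in this order (a step that is already met when the one before it is completed fails the run):
1. the carrier's guards lift the flap from outside (value of joint flap above 0.5 rad and x of carrier_nose in the frame of port above 0.02 m).
2. the flap has dropped shut behind the guards (value of joint flap below 0.06 rad and x of guard_tail in the frame of port above 0.006 m), for 0.1 s.
3. the carrier is pressed home on the stop with at least 5 N for 0.3 s (contact force between carrier and buffer above 5 N), for 0.3 s.
At the end, for the whole second after the job is handed in: The carrier lies at rest in the lane, flat (within 0.05 rad) and in line with it (within 0.08 rad), its nose still touching the stop's buffer (over 0.2 N), its guards inside and the flap shut behind them (under 0.06 rad) (all of step 2 and contact force between carrier and buffer above 0.2 N and angle between the x axis of carrier and the x axis of engraver, either way round below 0.08 rad and angle between carrier's own z axis and vertical below 0.05 rad and linear speed of carrier below 0.01 m/s).
It fails at once if the carrier is pressed on the stop with more than 20 N (contact force between carrier and buffer above 20 N).
It fails at once if the flap is rammed, or pulled against from inside, with more than 15 N (contact force between anything else and flap above 15 N).
It fails at once if a bystander is moved more than 15 mm (distance of any of polish_jar, steel_block, job_tray, wire_spool from where it was at the start of the episode above 0.015 m).
It also fails if it takes over 51 s, if anything falls off the work surface, if the arm or the gripper's body presses on something with over 40 N, if the wrist force passes 120 N, or if a joint passes its speed limit or range.

## Robot

A 7-joint arm with a two-finger parallel gripper is mounted at the origin on the work surface. World frame = base frame: x ahead of the robot, y to its left, z up, the work surface at z = 0. Lengths are in m, angles in rad, forces in N, time in s.
With the tool pointing down it reaches from about 0.425 to 0.925 m from the base axis. Payload 6.8 kg.
Tool frame: the origin (TCP) lies at the very end of the fingers, on their centre line; the grasp point (between the pads) lies 19 mm behind it (bot.grasp_offset is the distance from the TCP to the grasp point, in m); z points along the fingers, y is the direction in which the jaws open and shut (so a half turn about z gives the same grasp; the last joint's range is limited). The gripper opens to 85 mm and grips with 20 to 120 N. Pads are 22 mm wide; open, the fingers measure 114 mm over their backs; the gripper's body (76 mm by 85 mm) begins 54 mm behind the grasp point. The pads swing forward as they close: fully open they stand 13 mm farther back than shut.
Start: joints at [1.022, 0.477, 0.022, 1.555, -0.011, 1.109, -0.083], TCP at [0.288, -0.61, 0.231] pointing down, gripper open.
Joint ranges: [-2.96, 2.96], [-0.34, 2.1], [-1.41, 1.46], [0.24, 2.44], [-1.37, 4.51], [0.17, 1.92], [-2.96, 2.96]. Speed limits (rad/s): [2.39, 2.39, 3.14, 3.14, 3.14, 3.14, 3.14].

## Interface

Orientations are given as a unit quaternion [w, x, y, z].
In Python, from station import monitor, cams, bot, finder gives the robot as it stands.
- The arm moves only by the tool jog_arm, never from a script. Its argument "plan" is a list of rows, each an object of numbers: "x", "y", "z": the shift along the tool's x, y, z as a fraction of full scale; "wx", "wy", "wz": the turn, a rotation vector about the tool's x, y, z as a fraction of full scale. A call has 1 to 12 rows; each row is the pose to reach, as a shift and turn from the pose measured when the call began, along the tool's axes at that moment, turning the shorter way round; what a row does not reach only later rows make up. Full scale, the value 1, is 20 cm for a shift and 180 degrees for a turn. A row lasts 1/12 s, in which the tool goes at most 41.7 mm and 7.16 degrees, less where a joint would pass 70% of its speed; a pose out of reach is approached as far as the arm can. A call with a number of a shift or a turn outside -1 to 1 is refused whole. A call with a gripper value outside its range is refused whole. "hand" is the opening, from -1 (shut) to 1 (fully open), set as the call begins (left out, the last holds). The fingers move at their own pace and stop on an object; "grip_force" is the grip in N (left out, the last holds). Time passes only in rows, so rows that repeat a pose let the fingers close. It gives the time, the measured TCP pose, the force and the opening at its end, in the units of the state.
- monitor.get_obs(): the state, without advancing time (a new reading comes with each control period).
- cams.read_camera(name): name is "side" or "top" or "wrist"; returns the picture (400x640x3 uint8, red, green, blue); there is no depth.
- cams.get_calibration(name): a dict with "fx", "fy", "cx", "cy" (pixels), "distortion" ([k1, k2, p1, p2, k3] as OpenCV has them; the pictures are not rectified), "extrinsics" (4x4, takes a point from world to camera coordinates). Camera axes: x right, y down, z forward; pixel columns grow to the right and rows downward; lengths in m; the calibration is good to about 2 mm. A picture is of the moment at which its call begins: read the wrist's pose just before it. get_calibration takes no time and is no camera call; for the wrist camera it gives the pose at the moment of the call.
- bot.hand_in(): hands the job in, once; it reports no verdict.
Trained networks look in the newest picture that a camera, given by its name, has taken for a name from the list of things; names that differ only in an ending like _2 or _b are one class to them, and where a whole thing is asked for, a point or a joint stands for the part that bears it (a point fixed in the world has none). Each returns a list of dicts, best first, with "confidence" (0 to 1); they miss things now and then, are a little off and sometimes report something else, mostly with a low value. They report only what shows in the picture. A call takes as long as a camera call.
- finder.find_in(camera, target): "bbox" ([left, top, width, height] in pixels, round what is visible of it).
- finder.place_of(camera, target): "location" ([column, row] in pixels: a listed point, or the origin of a listed thing).
The state is a dict: "t": time; "q": joint angles; "joint_vel": joint speeds; "joint_torque": joint torques, N m; "eef_pos": TCP position; "tool_rot": TCP orientation; "contact_force": force on the tool from outside, world axes, zero at the start; "torque": the same for the moment, N m; "gripper_width": opening from 0.0 (shut) to 1.0 (fully open).
Only numpy, scipy, OpenCV 4.12 (cv2) and the standard library are available. Lean on these libraries where they do the work, as an engineer would, in place of code of your own. Each camera call takes 0.05 s, during which the arm holds its last target. There are 200 camera calls.

## Working session

There is one attempt and no reset: what is moved stays moved. The work goes in short steps, Python scripts to look and compute and a tool call to move; the robot and the scene stay as the last step left them, time stands still between calls to the robot, and variables do not carry over. Pictures are saved under pics/ and viewed, about 8 in all and at most 12, crops included, and the job is handed in when it is done.

Besides the shell and the picture viewer there is one more tool, called by a JSON object that holds its "name" and its "arguments", one argument or row to a line. jog_arm: Moves the arm, as the interface text tells. Shift numbers are shares of 20 cm and turn numbers shares of 180 degrees, none past 1 either way. Its arguments: {"type":"object","properties":{"plan":{"type":"array","items":{"type":"object","properties":{"x":{"type":"number","minimum":-1,"maximum":1},"y":{"type":"number","minimum":-1,"maximum":1},"z":{"type":"number","minimum":-1,"maximum":1},"wx":{"type":"number","minimum":-1,"maximum":1},"wy":{"type":"number","minimum":-1,"maximum":1},"wz":{"type":"number","minimum":-1,"maximum":1}}}},"hand":{"type":"number"},"grip_force":{"type":"number"}},"required":["plan"]}

```bash
ls; mkdir -p pics; cat > h.py <<'E'
import numpy as np, cv2
from station import monitor, cams, bot, finder
from scipy.spatial.transform import Rotation as R
def cal(n):
    c=cams.get_calibration(n); K=np.array([[c['fx'],0,c['cx']],[0,c['fy'],c['cy']],[0,0,1.]])
    return K,np.array(c['distortion'],float),np.array(c['extrinsics'],float)
def ray(n,px):
    K,d,T=cal(n); u=cv2.undistortPoints(np.array([[px]],float),K,d)[0,0]
    Rm=T[:3,:3]; return -Rm.T@T[:3,3], Rm.T@np.array([u[0],u[1],1.])
def onz(n,px,z):
    o,d=ray(n,px); return o+d*(z-o[2])/d[2]
def proj(n,p):
    K,d,T=cal(n); return cv2.projectPoints(np.atleast_2d(np.array(p,float)),cv2.Rodrigues(T[:3,:3])[0],T[:3,3],K,d)[0][:,0]
def snap(n,f):
    im=cams.read_camera(n); cv2.imwrite('pics/'+f,cv2.cvtColor(im,cv2.COLOR_RGB2BGR)); return im
E
python3 - <<'E'
from h import *
np.set_printoptions(precision=4,suppress=True)
o=monitor.get_obs(); print(o)
for n in('top','side'):
    snap(n,n+'0.png'); K,d,T=cal(n); print(n,K[0,0],d,-T[:3,:3].T@T[:3,3],T[2,:3])
    for t in('carrier','carrier_grip','carrier_nose','guard_tail','engraver','port'):
        for r in finder.place_of(n,t)[:2]: print(t,r['location'],r['confidence'])
E
```

```text
pics
{'t': 0.0, 'q': array([ 1.0219,  0.4778,  0.0224,  1.5565, -0.0115,  1.1093, -0.0831]), 'joint_vel': array([-0.0008, -0.0014,  0.0011,  0.0009, -0.0003,  0.0005,  0.0011]), 'joint_torque': array([  0.0004, -59.6448,   1.6079, -28.1192,   0.0123,   0.0095,
         0.    ]), 'eef_pos': array([ 0.2877, -0.6099,  0.2303]), 'tool_rot': array([-0.0009,  0.9758,  0.2186, -0.0003]), 'contact_force': array([-0.4577,  0.5471, -0.4887]), 'torque': array([ 0.032 ,  0.0371, -0.0054]), 'gripper_width': 0.9995850229805134}
top 383.4592965084095 [-0.0076  0.      0.      0.      0.    ] [ 0.442  -0.0116  1.1111] [ 0.0828  0.0139 -0.9965]
carrier [355.6, 207.1] 0.63
carrier_grip [399.6, 214.6] 0.87
carrier_nose [342.3, 207.9] 0.6
carrier_nose [313.3, 196.7] 0.55
guard_tail [341.6, 208.2] 0.77
guard_tail [264.0, 200.5] 0.36
engraver [264.6, 201.2] 0.64
engraver [343.4, 207.5] 0.64
port [262.7, 201.8] 0.85
port [259.5, 135.3] 0.21
side 520.7145494177769 [-0.1387  0.      0.      0.      0.    ] [ 1.2336 -0.9447  0.8884] [-0.4966  0.6552 -0.5692]
carrier [287.8, 229.2] 0.8
carrier [307.4, 219.2] 0.4
carrier_grip [258.9, 233.9] 0.9
carrier_nose [325.4, 210.0] 0.87
guard_tail [304.5, 215.9] 0.79
engraver [350.5, 185.8] 0.92
engraver [326.3, 210.9] 0.51
port [352.2, 187.8] 0.83
```

View pics/top0.png

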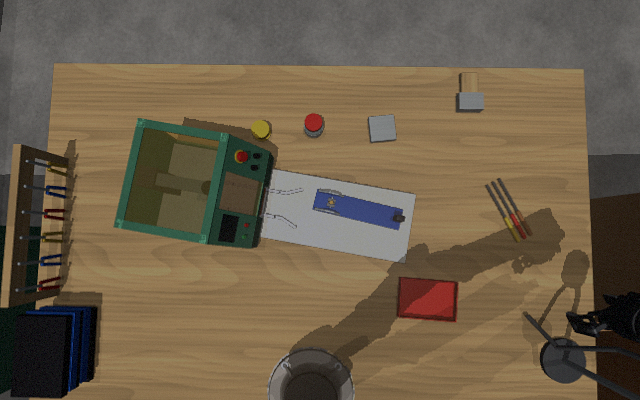

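View pics/side0.png

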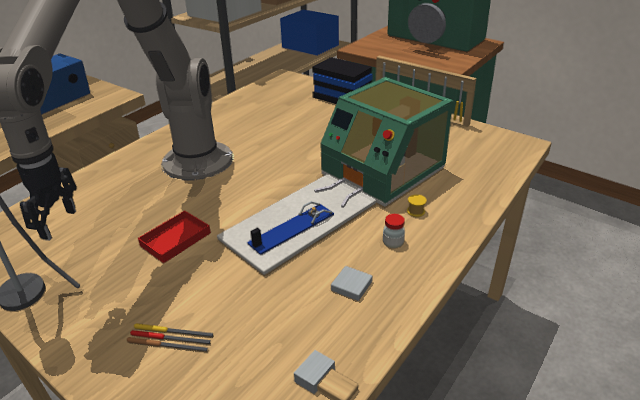

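```bash
python3 - <<'E'
from h import *
np.set_printoptions(precision=4,suppress=True)
def tri(a,b):
    A=[];B=[]
    for n,p in(('top',a),('side',b)):
        o,d=ray(n,p); d/=np.linalg.norm(d); P=np.eye(3)-np.outer(d,d); A.append(P);B.append(P@o)
    x=np.linalg.solve(sum(A),sum(B)); return x
print('grip',tri([399.6,214.6],[258.9,233.9]), onz('top',[399.6,214.6],.056),onz('side',[258.9,233.9],.056))
print('nose',onz('top',[313.3,196.7],.024),onz('side',[325.4,210.],.024))
print('tail',tri([341.6,208.2],[304.5,215.9]),onz('top',[341.6,208.2],.031),onz('side',[304.5,215.9],.031))
print('carr',onz('top',[355.6,207.1],.02),onz('side',[287.8,229.2],.02))
print('port',onz('top',[262.7,201.8],.02),onz('side',[352.2,187.8],.02))
E
```

```text
grip [ 0.4964 -0.2335  0.0696] [ 0.4966 -0.237   0.056 ] [ 0.4849 -0.2212  0.056 ]
nose [0.5454 0.0012 0.024 ] [ 0.5388 -0.0081  0.024 ]
tail [ 0.5153 -0.077   0.0361] [ 0.5134 -0.0792  0.031 ] [ 0.5132 -0.0698  0.031 ]
carr [ 0.5179 -0.1197  0.02  ] [ 0.5031 -0.1306  0.02  ]
port [0.529  0.1457 0.02  ] [0.5365 0.1309 0.02  ]
```

The top view shows the blue carrier from nose (314,200) to handle (399,216), slightly skewed on the white table. The lane runs to image left (world +y) into the engraver port at about (263,202). The side view agrees. Next I'll segment the plate and table to refine this.

```bash
cat > seg.py <<'E'
from h import *
def world(n,mask,z):
    ys,xs=np.nonzero(mask); K,d,T=cal(n)
    u=cv2.undistortPoints(np.c_[xs,ys].astype(float)[:,None],K,d)[:,0]
    D=np.c_[u,np.ones(len(u))]@T[:3,:3]; o=-T[:3,:3].T@T[:3,3]
    return (o+D*((z-o[2])/D[:,2])[:,None])[:,:2]
def big(m):
    k,l,s,_=cv2.connectedComponentsWithStats(m.astype(np.uint8)); return l==1+np.argmax(s[1:,4])
def rect(n,im):
    hsv=cv2.cvtColor(im,cv2.COLOR_RGB2HSV); h,s,v=[hsv[...,i].astype(int) for i in range(3)]
    roi=np.zeros(h.shape,bool)
    if n=='top': roi[150:275,255:430]=1
    else: roi[150:290,200:400]=1
    b=big((h>105)&(h<130)&(s>110)&roi)
    w=(s<60)&(v>110)&roi
    w=big(cv2.morphologyEx((w|b).astype(np.uint8),cv2.MORPH_CLOSE,np.ones((5,5))))
    return b,w
E
python3 - <<'E'
from seg import *
np.set_printoptions(precision=4,suppress=True)
for n in('top','side'):
    im=cv2.cvtColor(cv2.imread(f'pics/{n}0.png'),cv2.COLOR_BGR2RGB); b,w=rect(n,im)
    for m,z in((b,.028),(w,.02)):
        P=world(n,m,z).astype(np.float32); r=cv2.minAreaRect(P); print(n,m.sum(),np.array(r[0]),r[1],r[2]); print(cv2.boxPoints(r))
    o=im.copy(); o[w]=o[w]//2+[0,100,0]; o[b]=[255,0,255]
    cv2.imwrite(f'pics/o_{n}.png',cv2.resize(cv2.cvtColor(o,cv2.COLOR_RGB2BGR)[140:290,200:430],None,fx=3,fy=3,interpolation=0))
a=[cv2.imread(f'pics/o_{n}.png') for n in('top','side')]
cv2.imwrite('pics/o.png',cv2.resize(np.vstack(a),None,fx=.66,fy=.66))
E
```

```text
top 1459 [ 0.512  -0.1235] (0.24671751260757446, 0.058027319610118866) 77.1669692993164
[[ 0.4563 -0.2373]
 [ 0.5129 -0.2502]
 [ 0.5677 -0.0096]
 [ 0.5111  0.0032]]
top 9962 [ 0.4935 -0.0695] (0.41572117805480957, 0.19855383038520813) 80.65782928466797
[[ 0.3618 -0.2585]
 [ 0.5577 -0.2907]
 [ 0.6252  0.1195]
 [ 0.4293  0.1517]]
side 1119 [ 0.513 -0.127] (0.24851837754249573, 0.0630209743976593) 77.35124969482422
[[ 0.4551 -0.2414]
 [ 0.5166 -0.2552]
 [ 0.571  -0.0127]
 [ 0.5095  0.0011]]
side 6595 [ 0.4944 -0.0648] (0.430363267660141, 0.20121635496616364) 80.73095703125
[[ 0.3604 -0.261 ]
 [ 0.559  -0.2934]
 [ 0.6283  0.1313]
 [ 0.4297  0.1637]]
```

View pics/o.png

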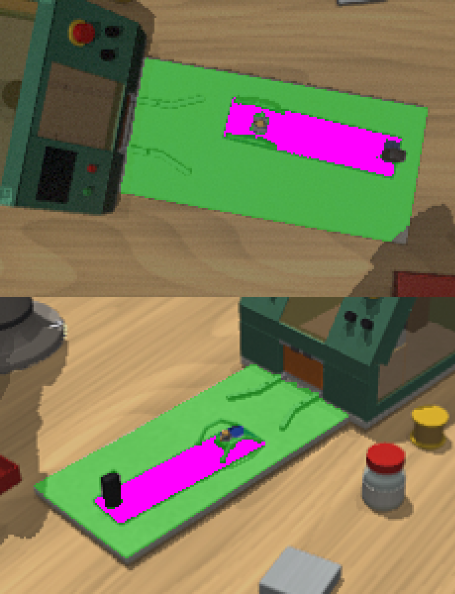

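The segmentation fits well. The lane runs at about 80.7° and the carrier at about 77.3°, roughly 28 mm off the lane centre. I'll move towards the handle first.

{"name": "jog_arm", "arguments": {
  "plan": [
    {"x": 0.3,"y": -0.22,"z": 0,"wz": -0.04},
    {"x": 0.5,"y": -0.37,"z": 0,"wz": -0.08},
    {"x": 0.7,"y": -0.52,"z": 0,"wz": -0.12},
    {"x": 0.9,"y": -0.66,"z": 0.05,"wz": -0.16},
    {"x": 0.9,"y": -0.66,"z": 0.1,"wz": -0.2},
    {"x": 0.9,"y": -0.66,"z": 0.1,"wz": -0.2},
    {"x": 0.9,"y": -0.66,"z": 0.1,"wz": -0.2}
  ],
  "hand": 1
}}

```text
invalid input at $.plan[0]: expected keys x, y, z, wx, wy, wz
```

```bash
cat > go.py <<'E'
from h import *
np.set_printoptions(precision=4,suppress=True)
def go(p,ang):   # tool down, tool x at world angle ang (deg)
    o=monitor.get_obs(); q=o['tool_rot']; A=R.from_quat([q[1],q[2],q[3],q[0]])
    a=np.radians(ang); X=np.array([np.cos(a),np.sin(a),0]); Z=np.array([0,0,-1.]); G=R.from_matrix(np.c_[X,np.cross(Z,X),Z])
    print('t',o['t'],'pos',o['eef_pos'],'xang',np.degrees(np.arctan2(*A.as_matrix()[1::-1,0])),'F',o['contact_force'],'w',o['gripper_width'])
    print('xyz',A.inv().apply(np.array(p)-o['eef_pos'])/.2,'w',(A.inv()*G).as_rotvec()/np.pi)
E
python3 -c "
from go import *
go([.4876,-.2355,.15],77.3)"
```

```text
t 0.7 pos [ 0.288  -0.6105  0.2313] xang 25.25258814792296 F [0.0038 0.4449 0.1483] w 0.9977714360952313
xyz [ 1.7025 -1.27    0.4066] w [ 0.      0.     -0.2892]
```

{"name": "jog_arm", "arguments": {
  "plan": [
    {"x": 0.3,"y": -0.22,"z": 0,"wx": 0,"wy": 0,"wz": -0.04},
    {"x": 0.5,"y": -0.37,"z": 0,"wx": 0,"wy": 0,"wz": -0.08},
    {"x": 0.7,"y": -0.52,"z": 0,"wx": 0,"wy": 0,"wz": -0.12},
    {"x": 0.9,"y": -0.66,"z": 0.05,"wx": 0,"wy": 0,"wz": -0.16},
    {"x": 0.9,"y": -0.66,"z": 0.1,"wx": 0,"wy": 0,"wz": -0.2},
    {"x": 0.9,"y": -0.66,"z": 0.1,"wx": 0,"wy": 0,"wz": -0.2}
  ],
  "hand": 1
}}

```text
t: 1.2
eef_pos: [0.3978, -0.4082, 0.2109]
tool_rot: [-0.001, 0.857, 0.515, 0.001]
contact_force: [0.4, 0.7, -0.3]
gripper_width: 0.996
```

```bash
python3 -c "
from go import *
go([.4876,-.2355,.15],77.3)"
```

```text
t 1.2 pos [ 0.3978 -0.4082  0.2109] xang 62.01892724726312 F [ 0.4236  0.6858 -0.3149] w 0.9958196146211201
xyz [ 0.9725 -0.0086  0.3071] w [ 0.0001 -0.0009 -0.0849]
```

{"name": "jog_arm", "arguments": {
  "plan": [
    {"x": 0.2,"y": 0,"z": 0.05,"wx": 0,"wy": 0,"wz": -0.03},
    {"x": 0.4,"y": 0,"z": 0.1,"wx": 0,"wy": 0,"wz": -0.06},
    {"x": 0.6,"y": 0,"z": 0.15,"wx": 0,"wy": 0,"wz": -0.085},
    {"x": 0.8,"y": -0.01,"z": 0.2,"wx": 0,"wy": 0,"wz": -0.085},
    {"x": 0.97,"y": -0.01,"z": 0.25,"wx": 0,"wy": 0,"wz": -0.085},
    {"x": 0.97,"y": -0.01,"z": 0.3,"wx": 0,"wy": 0,"wz": -0.085},
    {"x": 0.97,"y": -0.01,"z": 0.3,"wx": 0,"wy": 0,"wz": -0.085},
    {"x": 0.97,"y": -0.01,"z": 0.3,"wx": 0,"wy": 0,"wz": -0.085}
  ]
}}

```text
t: 1.87
eef_pos: [0.4866, -0.2362, 0.1512]
tool_rot: [-0.001, 0.781, 0.625, 0.001]
contact_force: [-0.2, -1.0, -0.0]
gripper_width: 0.998
```

```bash
python3 -c "
from go import *
go([.4876,-.2355,.037],77.3)
print(cal('wrist')[2])
im=snap('wrist','w1.png')
for t in ('carrier_grip','carrier_nose','guard_tail','carrier','port'):
  for r in finder.place_of('wrist',t)[:2]: print(t,r,onz('wrist',r['location'],{'carrier_grip':.056,'guard_tail':.031}.get(t,.024)))
im=cv2.imread('pics/w1.png')
for p in [[.4876,-.2355,.078],[.4876,-.2355,.056],[.4876,-.2355,.028]]:
  c=proj('wrist',p)[0]; print(c); cv2.drawMarker(im,tuple(int(v) for v in c),(0,255,0),0,10)
cv2.imwrite('pics/w1m.png',im)
"
```

```text
t 1.8667 pos [ 0.4866 -0.2362  0.1512] xang 77.32922411148171 F [-0.1821 -1.0229 -0.0461] w 0.9981035348177207
xyz [0.0032 0.0044 0.5709] w [-0.0002 -0.0008  0.0002]
[[ 0.976  -0.2179  0.0007 -0.5278]
 [-0.2107 -0.943   0.2578 -0.1322]
 [-0.0555 -0.2517 -0.9662  0.269 ]
 [ 0.      0.      0.      1.    ]]
carrier_grip {'location': [316.9, 202.4], 'confidence': 0.71} [ 0.4868 -0.2359  0.056 ]
carrier_grip {'location': [148.2, 302.4], 'confidence': 0.71} [ 0.3128 -0.2949  0.056 ]
carrier {'location': [316.8, 69.0], 'confidence': 0.62} [ 0.5108 -0.1302  0.024 ]
[317.5992 210.1116]
[317.664 202.529]
[317.732  194.5753]
```

View pics/w1m.png

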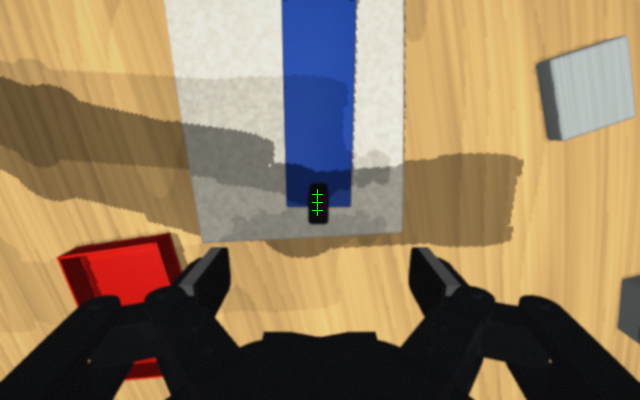

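The wrist view shows the black handle at (318,203) with the predicted points right on it, and the jaws straddle it squarely. I'll descend.

{"name": "jog_arm", "arguments": {
  "plan": [
    {"x": 0,"y": 0,"z": 0.15,"wx": 0,"wy": 0,"wz": 0},
    {"x": 0,"y": 0,"z": 0.3,"wx": 0,"wy": 0,"wz": 0},
    {"x": 0,"y": 0,"z": 0.42,"wx": 0,"wy": 0,"wz": 0},
    {"x": 0,"y": 0,"z": 0.5,"wx": 0,"wy": 0,"wz": 0},
    {"x": 0,"y": 0,"z": 0.56,"wx": 0,"wy": 0,"wz": 0},
    {"x": 0,"y": 0,"z": 0.56,"wx": 0,"wy": 0,"wz": 0},
    {"x": 0,"y": 0,"z": 0.56,"wx": 0,"wy": 0,"wz": 0},
    {"x": 0,"y": 0,"z": 0.56,"wx": 0,"wy": 0,"wz": 0}
  ]
}}

```text
t: 2.83
eef_pos: [0.488, -0.2374, 0.0411]
tool_rot: [0.001, 0.782, 0.624, 0.002]
contact_force: [0.8, -0.5, -0.4]
gripper_width: 1.006
```

```bash
python3 -c "
from go import *
go([.4876,-.2355,.037],77.3)
for r in finder.place_of('wrist','carrier_grip')[:1]: snap('wrist','w2.png')"
```

```text
t 2.8333 pos [ 0.488  -0.2374  0.0411] xang 77.17768197965245 F [ 0.8313 -0.5161 -0.3616] w 1.0058440431624125
xyz [ 0.0088 -0.004   0.0203] w [ 0.0011 -0.0006 -0.0007]
```

{"name": "jog_arm", "arguments": {
  "plan": [
    {"x": 0.008,"y": 0,"z": 0.018,"wx": 0,"wy": 0,"wz": 0},
    {"x": 0.008,"y": 0,"z": 0.018,"wx": 0,"wy": 0,"wz": 0},
    {"x": 0.008,"y": 0,"z": 0.018,"wx": 0,"wy": 0,"wz": 0},
    {"x": 0.008,"y": 0,"z": 0.018,"wx": 0,"wy": 0,"wz": 0},
    {"x": 0.008,"y": 0,"z": 0.018,"wx": 0,"wy": 0,"wz": 0},
    {"x": 0.008,"y": 0,"z": 0.018,"wx": 0,"wy": 0,"wz": 0},
    {"x": 0.008,"y": 0,"z": 0.018,"wx": 0,"wy": 0,"wz": 0},
    {"x": 0.008,"y": 0,"z": 0.018,"wx": 0,"wy": 0,"wz": 0},
    {"x": 0.008,"y": 0,"z": 0.018,"wx": 0,"wy": 0,"wz": 0}
  ],
  "hand": -1,
  "grip_force": 60
}}

```text
t: 3.68
eef_pos: [0.4881, -0.2358, 0.0378]
tool_rot: [0.001, 0.782, 0.624, 0.002]
contact_force: [-2.4, -0.9, 5.3]
gripper_width: 0.18
```

```bash
cat > lane.py <<'E'
from go import *
from seg import *
d=np.array([.1620,.9868]); n=np.array([.9868,-.1620]); port=np.array([.5277,.1386])
def st():
    o=monitor.get_obs(); q=o['tool_rot']; M=R.from_quat([q[1],q[2],q[3],q[0]]).as_matrix()
    r=o['eef_pos'][:2]-port; F=o['contact_force']
    print('t %.2f tool s %.4f lat %.4f z %.4f ang %.2f | Fs %.1f Fl %.1f Fz %.1f T %s w %.3f'%(o['t'],r@d,r@n,o['eef_pos'][2],np.degrees(np.arctan2(M[1,0],M[0,0]))-80.67,F[:2]@d,F[:2]@n,F[2],o['torque'],o['gripper_width']))
def plate():
    for c in('top','side'):
        im=cams.read_camera(c); b,_=rect(c,im); P=world(c,b,.028).astype(np.float32); r=cv2.minAreaRect(P); B=cv2.boxPoints(r)-port
        s=B@d; l=B@n; i=np.argsort(s); k=B[i[2:]].mean(0)-B[i[:2]].mean(0)
        print(c,'nose s %.4f lat %.4f rear s %.4f lat %.4f ang %.2f'%(s[i[2:]].mean(),l[i[2:]].mean(),s[i[:2]].mean(),l[i[:2]].mean(),np.degrees(np.arctan2(k[1],k[0]))-80.67),'size',r[1])
E
python3 -c "
from lane import *
st(); plate(); p=np.array([*(port+d*-.355),.038]); go(p,80.67)
"
```

```text
t 3.68 tool s -0.3759 lat 0.0216 z 0.0378 ang -3.49 | Fs -1.3 Fl -2.2 Fz 5.3 T [0.1789 0.7666 0.13  ] w 0.180
top nose s -0.1377 lat 0.0355 rear s -0.3444 lat 0.0241 ang -3.14 size (0.20709463953971863, 0.05803869664669037)
side nose s -0.1405 lat 0.0359 rear s -0.3890 lat 0.0223 ang -3.13 size (0.24879774451255798, 0.0653158649802208)
t 3.7833 pos [ 0.4882 -0.2358  0.0379] xang 77.18476374324564 F [-1.2813  1.1753  5.8781] w 0.17608455805911002
xyz [ 0.0976 -0.1146 -0.0009] w [ 0.0011 -0.0005 -0.0194]
```

Gripped: the opening reads about 15 mm against a 16 mm handle. Now I'll slide the carrier onto the lane axis before it reaches the flare.

{"name": "jog_arm", "arguments": {
  "plan": [
    {"x": 0.005,"y": -0.01,"z": -0.003,"wx": 0,"wy": 0,"wz": -0.002},
    {"x": 0.015,"y": -0.025,"z": -0.003,"wx": 0,"wy": 0,"wz": -0.005},
    {"x": 0.03,"y": -0.04,"z": -0.003,"wx": 0,"wy": 0,"wz": -0.008},
    {"x": 0.04,"y": -0.055,"z": -0.003,"wx": 0,"wy": 0,"wz": -0.01},
    {"x": 0.055,"y": -0.07,"z": -0.003,"wx": 0,"wy": 0,"wz": -0.013},
    {"x": 0.07,"y": -0.085,"z": -0.003,"wx": 0,"wy": 0,"wz": -0.015},
    {"x": 0.08,"y": -0.1,"z": -0.003,"wx": 0,"wy": 0,"wz": -0.017},
    {"x": 0.09,"y": -0.11,"z": -0.003,"wx": 0,"wy": 0,"wz": -0.019},
    {"x": 0.098,"y": -0.115,"z": -0.003,"wx": 0,"wy": 0,"wz": -0.0195},
    {"x": 0.098,"y": -0.115,"z": -0.003,"wx": 0,"wy": 0,"wz": -0.0195},
    {"x": 0.098,"y": -0.115,"z": -0.003,"wx": 0,"wy": 0,"wz": -0.0195}
  ]
}}

```text
t: 4.7
eef_pos: [0.4699, -0.2113, 0.0383]
tool_rot: [0.001, 0.762, 0.648, 0.002]
contact_force: [0.1, 0.8, -2.8]
gripper_width: 0.184
```

```bash
python3 -c "
from lane import *
st(); plate(); p=np.array([*(port+d*-.355),.038]); go(p,80.67)
snap('wrist','w3.png')
"
```

```text
t 4.70 tool s -0.3546 lat -0.0004 z 0.0383 ang 0.07 | Fs 0.8 Fl 0.0 Fz -2.8 T [-0.067   0.0739  0.0907] w 0.184
top nose s -0.1160 lat -0.0012 rear s -0.3298 lat 0.0014 ang 0.71 size (0.21383553743362427, 0.057152219116687775)
side nose s -0.1198 lat -0.0005 rear s -0.3679 lat 0.0006 ang 0.26 size (0.2480773627758026, 0.06523879617452621)
t 4.8 pos [ 0.4699 -0.2114  0.0383] xang 80.71862734008384 F [-0.3601  0.9337 -2.3513] w 0.17840963361208273
xyz [-0.0012  0.0015  0.0014] w [ 0.0009 -0.0005  0.0003]
```

View pics/w3.png

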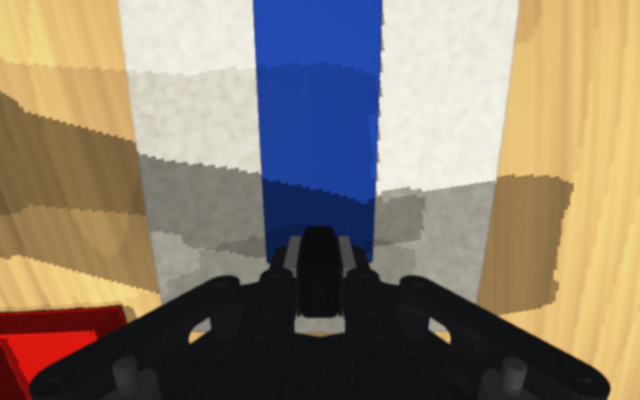

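The plate is gripped and centred on the table (plate columns 264–376, table 147–497 at row 200). I'll advance into the flare.

{"name": "jog_arm", "arguments": {
  "plan": [
    {"x": 0.02,"y": 0.001,"z": 0.001,"wx": 0,"wy": 0,"wz": 0},
    {"x": 0.05,"y": 0.001,"z": 0.001,"wx": 0,"wy": 0,"wz": 0},
    {"x": 0.08,"y": 0.001,"z": 0.001,"wx": 0,"wy": 0,"wz": 0},
    {"x": 0.115,"y": 0.001,"z": 0.001,"wx": 0,"wy": 0,"wz": 0},
    {"x": 0.15,"y": 0.001,"z": 0.001,"wx": 0,"wy": 0,"wz": 0},
    {"x": 0.185,"y": 0.001,"z": 0.001,"wx": 0,"wy": 0,"wz": 0},
    {"x": 0.22,"y": 0.001,"z": 0.001,"wx": 0,"wy": 0,"wz": 0},
    {"x": 0.25,"y": 0.001,"z": 0.001,"wx": 0,"wy": 0,"wz": 0},
    {"x": 0.28,"y": 0.001,"z": 0.001,"wx": 0,"wy": 0,"wz": 0},
    {"x": 0.3,"y": 0.001,"z": 0.001,"wx": 0,"wy": 0,"wz": 0},
    {"x": 0.3,"y": 0.001,"z": 0.001,"wx": 0,"wy": 0,"wz": 0}
  ]
}}

```text
t: 5.77
eef_pos: [0.4801, -0.1509, 0.0382]
tool_rot: [0.0, 0.762, 0.648, 0.002]
contact_force: [0.5, -1.0, -3.5]
gripper_width: 0.178
```

```bash
python3 -c "
from lane import *
st(); plate(); go([*(port+d*-.255),.038],80.67)
t=snap('top','t4.png');s=snap('side','s4.png')
a=cv2.resize(t[150:270,250:430],None,fx=4,fy=4,interpolation=2);b=cv2.resize(s[150:270,220:400],None,fx=4,fy=4,interpolation=2)
cv2.imwrite('pics/c4.png',cv2.cvtColor(cv2.resize(np.hstack([a,b]),(800,267)),cv2.COLOR_RGB2BGR))
"
```

```text
t 5.77 tool s -0.2934 lat -0.0001 z 0.0382 ang 0.13 | Fs -0.9 Fl 0.7 Fz -3.5 T [-0.0145  0.0208 -0.0087] w 0.178
top nose s -0.0548 lat -0.0011 rear s -0.2836 lat 0.0020 ang 0.78 size (0.22875000536441803, 0.05739007145166397)
side nose s -0.0586 lat 0.0004 rear s -0.3074 lat 0.0027 ang 0.54 size (0.2487776130437851, 0.0626293197274208)
t 5.8667 pos [ 0.4799 -0.1519  0.0381] xang 80.7398154675435 F [-0.0944  0.6748 -3.2121] w 0.17683048870786164
xyz [0.1972 0.001  0.0009] w [ 0.0009 -0.0006  0.0004]
```

View pics/c4.png

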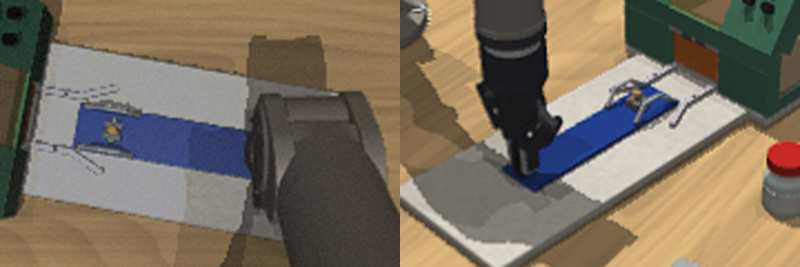

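```bash
python3 -c "
from lane import *
for n,f,(r0,r1,c0,c1) in (('top','t4.png',(175,235,255,335)),('side','s4.png',(155,215,300,380))):
  im=cv2.imread('pics/'+f)[r0:r1,c0:c1]; im=cv2.resize(im,None,fx=7,fy=7,interpolation=cv2.INTER_CUBIC)
  for sg in (-1,1):
    for z,col in ((.02,(0,255,0)),):
      L=[[*(port+d*s+nn*sg*l),z] for s,l in ((-.1,.052),(-.055,.032),(0,.032)) for nn in (n_,)] if 0 else [[*(port+d*s+np.array([.9868,-.162])*sg*l),z] for s,l in ((-.1,.052),(-.055,.032),(0,.032))]
      P=(proj(n,L)-[c0,r0]+.5)*7
      cv2.polylines(im,[P.astype(int).reshape(-1,1,2)],False,col,1)
  cv2.imwrite('pics/z_'+n+'.png',im)
cv2.imwrite('pics/z.png',cv2.resize(np.hstack([cv2.imread('pics/z_top.png'),cv2.imread('pics/z_side.png')]),(800,300)))
"
```

```text
(no output)
```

View pics/z.png

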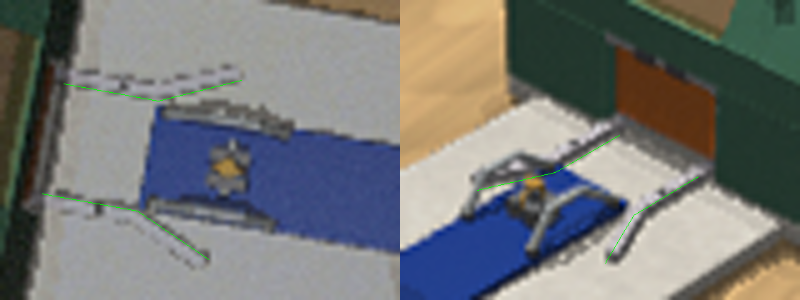

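The projected rails match the picture to about 1 mm. The nose is at the rail mouth, about 1.5 mm towards the near rail and yawed about +0.5°. I'll correct the yaw and advance gently into the straight rails.

{"name": "jog_arm", "arguments": {
  "plan": [
    {"x": 0,"y": 0.002,"z": 0.001,"wx": 0,"wy": 0,"wz": 0.003},
    {"x": 0.0,"y": 0.002,"z": 0.001,"wx": 0,"wy": 0,"wz": 0.003},
    {"x": 0.015,"y": 0.002,"z": 0.001,"wx": 0,"wy": 0,"wz": 0.003},
    {"x": 0.03,"y": 0.002,"z": 0.001,"wx": 0,"wy": 0,"wz": 0.003},
    {"x": 0.045,"y": 0.002,"z": 0.001,"wx": 0,"wy": 0,"wz": 0.003},
    {"x": 0.06,"y": 0.002,"z": 0.001,"wx": 0,"wy": 0,"wz": 0.003},
    {"x": 0.075,"y": 0.002,"z": 0.001,"wx": 0,"wy": 0,"wz": 0.003},
    {"x": 0.09,"y": 0.002,"z": 0.001,"wx": 0,"wy": 0,"wz": 0.003},
    {"x": 0.105,"y": 0.002,"z": 0.001,"wx": 0,"wy": 0,"wz": 0.003},
    {"x": 0.12,"y": 0.002,"z": 0.001,"wx": 0,"wy": 0,"wz": 0.003},
    {"x": 0.12,"y": 0.002,"z": 0.001,"wx": 0,"wy": 0,"wz": 0.003}
  ]
}}

```text
t: 6.88
eef_pos: [0.4842, -0.1277, 0.038]
tool_rot: [0.0, 0.765, 0.644, 0.002]
contact_force: [0.3, 1.3, -1.8]
gripper_width: 0.182
```

```bash
python3 -c "
from lane import *
st(); plate(); go([*(port+d*-.255),.038],80.67); st()
"
```

```text
t 6.88 tool s -0.2698 lat 0.0003 z 0.0380 ang -0.45 | Fs 1.3 Fl 0.1 Fz -1.8 T [ 0.1083 -0.0385  0.0192] w 0.182
top nose s -0.0313 lat 0.0026 rear s -0.2554 lat 0.0018 ang -0.20 size (0.22409729659557343, 0.05708561837673187)
side nose s -0.0412 lat 0.0023 rear s -0.2842 lat 0.0013 ang -0.23 size (0.24298809468746185, 0.06518406420946121)
t 6.9833 pos [ 0.4841 -0.1281  0.0379] xang 80.20114675794785 F [ 0.8711  0.5319 -2.4953] w 0.18028895985548737
xyz [ 0.076  -0.0016 -0.0003] w [ 0.0009 -0.0007 -0.0026]
t 6.98 tool s -0.2702 lat 0.0002 z 0.0379 ang -0.47 | Fs 0.7 Fl 0.8 Fz -2.5 T [ 0.1477  0.088  -0.0658] w 0.180
```

{"name": "jog_arm", "arguments": {
  "plan": [
    {"x": 0.01,"y": -0.001,"z": 0,"wx": 0,"wy": 0,"wz": -0.0015},
    {"x": 0.025,"y": -0.001,"z": 0,"wx": 0,"wy": 0,"wz": -0.0015},
    {"x": 0.04,"y": -0.001,"z": 0,"wx": 0,"wy": 0,"wz": -0.0015},
    {"x": 0.055,"y": -0.001,"z": 0,"wx": 0,"wy": 0,"wz": -0.0015},
    {"x": 0.07,"y": -0.001,"z": 0,"wx": 0,"wy": 0,"wz": -0.0015},
    {"x": 0.085,"y": -0.001,"z": 0,"wx": 0,"wy": 0,"wz": -0.0015},
    {"x": 0.1,"y": -0.001,"z": 0,"wx": 0,"wy": 0,"wz": -0.0015},
    {"x": 0.115,"y": -0.001,"z": 0,"wx": 0,"wy": 0,"wz": -0.0015},
    {"x": 0.13,"y": -0.001,"z": 0,"wx": 0,"wy": 0,"wz": -0.0015},
    {"x": 0.145,"y": -0.001,"z": 0,"wx": 0,"wy": 0,"wz": -0.0015},
    {"x": 0.16,"y": -0.001,"z": 0,"wx": 0,"wy": 0,"wz": -0.0015},
    {"x": 0.16,"y": -0.001,"z": 0,"wx": 0,"wy": 0,"wz": -0.0015}
  ]
}}

```text
t: 7.98
eef_pos: [0.4896, -0.0955, 0.038]
tool_rot: [0.0, 0.763, 0.646, 0.002]
contact_force: [0.3, 1.4, -2.7]
gripper_width: 0.18
```

```bash
python3 -c "
from lane import *
st(); plate(); go([*(port+d*-.138),.038],80.67)
"
```

```text
t 7.98 tool s -0.2372 lat 0.0003 z 0.0380 ang -0.15 | Fs 1.4 Fl 0.1 Fz -2.7 T [ 0.0536 -0.0416 -0.0441] w 0.180
top nose s 0.0012 lat -0.0001 rear s -0.2120 lat 0.0025 ang 0.70 size (0.21325521171092987, 0.0578073188662529)
side nose s -0.0084 lat 0.0006 rear s -0.2516 lat 0.0046 ang 0.95 size (0.24330195784568787, 0.06331680715084076)
t 8.0833 pos [ 0.4895 -0.0959  0.0379] xang 80.50059638542477 F [ 0.0043  0.2839 -2.4304] w 0.18146234455693497
xyz [ 0.498  -0.0028  0.0011] w [ 0.0009 -0.0009 -0.0009]
```

Lane forces are near zero. Next I'll go through the flap at about 36 mm/s.

{"name": "jog_arm", "arguments": {
  "plan": [
    {"x": 0.01,"y": -0.002,"z": 0.001,"wx": 0,"wy": 0,"wz": 0},
    {"x": 0.025,"y": -0.002,"z": 0.001,"wx": 0,"wy": 0,"wz": 0},
    {"x": 0.04,"y": -0.002,"z": 0.001,"wx": 0,"wy": 0,"wz": 0},
    {"x": 0.055,"y": -0.002,"z": 0.001,"wx": 0,"wy": 0,"wz": 0},
    {"x": 0.07,"y": -0.002,"z": 0.001,"wx": 0,"wy": 0,"wz": 0},
    {"x": 0.085,"y": -0.002,"z": 0.001,"wx": 0,"wy": 0,"wz": 0},
    {"x": 0.1,"y": -0.002,"z": 0.001,"wx": 0,"wy": 0,"wz": 0},
    {"x": 0.115,"y": -0.002,"z": 0.001,"wx": 0,"wy": 0,"wz": 0},
    {"x": 0.13,"y": -0.002,"z": 0.001,"wx": 0,"wy": 0,"wz": 0},
    {"x": 0.145,"y": -0.002,"z": 0.001,"wx": 0,"wy": 0,"wz": 0},
    {"x": 0.16,"y": -0.002,"z": 0.001,"wx": 0,"wy": 0,"wz": 0},
    {"x": 0.175,"y": -0.002,"z": 0.001,"wx": 0,"wy": 0,"wz": 0}
  ]
}}

```text
t: 9.08
eef_pos: [0.4944, -0.0624, 0.0378]
tool_rot: [0.0, 0.764, 0.646, 0.001]
contact_force: [-1.3, -5.6, 0.1]
gripper_width: 0.18
```

```bash
python3 -c "
from lane import *
st(); go([*(port+d*-.138),.038],80.67)
snap('side','s6.png'); snap('top','t6.png')
"
```

```text
t 9.08 tool s -0.2038 lat -0.0003 z 0.0378 ang -0.23 | Fs -5.7 Fl -0.4 Fz 0.1 T [-1.2009  0.3385  0.1093] w 0.180
t 9.0833 pos [ 0.4944 -0.0624  0.0378] xang 80.4393865532698 F [-1.3368 -5.5687  0.1086] w 0.18017318784519232
xyz [ 0.3288  0.     -0.0005] w [ 0.0007 -0.0003 -0.0013]
```

{"name": "jog_arm", "arguments": {
  "plan": [
    {"x": 0.017,"y": 0,"z": 0,"wx": 0,"wy": 0,"wz": 0},
    {"x": 0.034,"y": 0,"z": 0,"wx": 0,"wy": 0,"wz": 0},
    {"x": 0.051,"y": 0,"z": 0,"wx": 0,"wy": 0,"wz": 0},
    {"x": 0.068,"y": 0,"z": 0,"wx": 0,"wy": 0,"wz": 0},
    {"x": 0.085,"y": 0,"z": 0,"wx": 0,"wy": 0,"wz": 0},
    {"x": 0.102,"y": 0,"z": 0,"wx": 0,"wy": 0,"wz": 0},
    {"x": 0.119,"y": 0,"z": 0,"wx": 0,"wy": 0,"wz": 0},
    {"x": 0.136,"y": 0,"z": 0,"wx": 0,"wy": 0,"wz": 0},
    {"x": 0.153,"y": 0,"z": 0,"wx": 0,"wy": 0,"wz": 0},
    {"x": 0.17,"y": 0,"z": 0,"wx": 0,"wy": 0,"wz": 0},
    {"x": 0.187,"y": 0,"z": 0,"wx": 0,"wy": 0,"wz": 0},
    {"x": 0.204,"y": 0,"z": 0,"wx": 0,"wy": 0,"wz": 0}
  ]
}}

```text
t: 10.18
eef_pos: [0.5007, -0.0234, 0.0378]
tool_rot: [0.001, 0.764, 0.645, 0.0]
contact_force: [-1.7, -10.2, 2.0]
gripper_width: 0.178
```

```bash
python3 -c "
from lane import *
st(); go([*(port+d*-.138),.038],80.67)
"
```

```text
t 10.18 tool s -0.1642 lat -0.0004 z 0.0378 ang -0.30 | Fs -10.4 Fl 0.0 Fz 2.0 T [-1.6815  0.3312 -0.0035] w 0.178
t 10.1833 pos [ 0.5007 -0.0234  0.0378] xang 80.36571447413932 F [ -1.6724 -10.2318   2.0455] w 0.1782298095756389
xyz [ 0.1309  0.0015 -0.001 ] w [ 0.0004  0.0003 -0.0017]
```

{"name": "jog_arm", "arguments": {
  "plan": [
    {"x": 0.012,"y": 0,"z": 0,"wx": 0,"wy": 0,"wz": 0},
    {"x": 0.024,"y": 0,"z": 0,"wx": 0,"wy": 0,"wz": 0},
    {"x": 0.036,"y": 0,"z": 0,"wx": 0,"wy": 0,"wz": 0},
    {"x": 0.048,"y": 0,"z": 0,"wx": 0,"wy": 0,"wz": 0},
    {"x": 0.06,"y": 0,"z": 0,"wx": 0,"wy": 0,"wz": 0},
    {"x": 0.072,"y": 0,"z": 0,"wx": 0,"wy": 0,"wz": 0},
    {"x": 0.084,"y": 0,"z": 0,"wx": 0,"wy": 0,"wz": 0},
    {"x": 0.096,"y": 0,"z": 0,"wx": 0,"wy": 0,"wz": 0},
    {"x": 0.108,"y": 0,"z": 0,"wx": 0,"wy": 0,"wz": 0},
    {"x": 0.12,"y": 0,"z": 0,"wx": 0,"wy": 0,"wz": 0}
  ]
}}

```text
t: 11.02
eef_pos: [0.5042, -0.0015, 0.0378]
tool_rot: [0.001, 0.765, 0.644, -0.001]
contact_force: [-1.3, -8.8, 2.7]
gripper_width: 0.181
```

```bash
python3 -c "
from lane import *
st(); go([*(port+d*-.1225),.038],80.67)
"
```

```text
t 11.02 tool s -0.1421 lat -0.0005 z 0.0378 ang -0.43 | Fs -8.9 Fl 0.2 Fz 2.7 T [-1.2885  0.1933  0.0361] w 0.181
t 11.0167 pos [ 0.5042 -0.0015  0.0378] xang 80.24044314763697 F [-1.269  -8.7817  2.6974] w 0.18147681531394627
xyz [ 0.0979  0.0016 -0.0012] w [ 0.0002  0.001  -0.0024]
```

{"name": "jog_arm", "arguments": {
  "plan": [
    {"x": 0.02,"y": 0.001,"z": 0,"wx": 0,"wy": 0,"wz": -0.001},
    {"x": 0.03,"y": 0.001,"z": 0,"wx": 0,"wy": 0,"wz": -0.001},
    {"x": 0.04,"y": 0.001,"z": 0,"wx": 0,"wy": 0,"wz": -0.001},
    {"x": 0.05,"y": 0.001,"z": 0,"wx": 0,"wy": 0,"wz": -0.001},
    {"x": 0.06,"y": 0.001,"z": 0,"wx": 0,"wy": 0,"wz": -0.001},
    {"x": 0.07,"y": 0.001,"z": 0,"wx": 0,"wy": 0,"wz": -0.001},
    {"x": 0.08,"y": 0.001,"z": 0,"wx": 0,"wy": 0,"wz": -0.001},
    {"x": 0.09,"y": 0.001,"z": 0,"wx": 0,"wy": 0,"wz": -0.001},
    {"x": 0.1,"y": 0.001,"z": 0,"wx": 0,"wy": 0,"wz": -0.001},
    {"x": 0.1,"y": 0.001,"z": 0,"wx": 0,"wy": 0,"wz": -0.001}
  ]
}}

```text
t: 11.85
eef_pos: [0.5081, 0.0194, 0.0379]
tool_rot: [0.001, 0.763, 0.646, -0.0]
contact_force: [0.1, -1.1, 0.3]
gripper_width: 0.18
```

```bash
python3 -c "
from lane import *
st(); plate(); go([*(port+d*-.1105),.038],80.67)
s=snap('side','s7.png'); cv2.imwrite('pics/z7.png',cv2.cvtColor(cv2.resize(s[140:230,290:410],None,fx=5,fy=5,interpolation=2),cv2.COLOR_RGB2BGR))
"
```

```text
t 11.85 tool s -0.1208 lat -0.0000 z 0.0379 ang -0.19 | Fs -1.1 Fl 0.3 Fz 0.3 T [ 0.2746 -0.0658  0.0054] w 0.180
top nose s 0.0046 lat 0.0001 rear s -0.0454 lat 0.0013 ang 1.40 size (0.04997219890356064, 0.05899496376514435)
side nose s 0.0078 lat 0.0001 rear s -0.1354 lat 0.0039 ang 1.54 size (0.14325931668281555, 0.06205016002058983)
t 11.95 pos [0.5081 0.0194 0.0378] xang 80.47464366517143 F [-0.0918  0.4963 -0.473 ] w 0.180031369075101
xyz [ 0.0515 -0.0002 -0.0009] w [ 0.0003  0.0005 -0.0011]
```

View pics/z7.png

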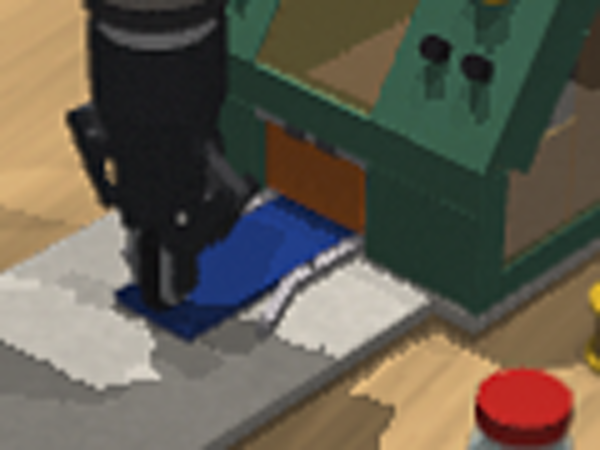

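The flap hangs shut (orange panel at about (315,175) in the crop) and the lane force has dropped to about 0. The nose is at about 118 mm. Now I'll creep forward, keeping each call too short to exceed 20 N.

{"name": "jog_arm", "arguments": {
  "plan": [
    {"x": 0.006,"y": 0,"z": 0,"wx": 0,"wy": 0,"wz": 0},
    {"x": 0.012,"y": 0,"z": 0,"wx": 0,"wy": 0,"wz": 0},
    {"x": 0.018,"y": 0,"z": 0,"wx": 0,"wy": 0,"wz": 0},
    {"x": 0.024,"y": 0,"z": 0,"wx": 0,"wy": 0,"wz": 0},
    {"x": 0.03,"y": 0,"z": 0,"wx": 0,"wy": 0,"wz": 0},
    {"x": 0.034,"y": 0,"z": 0,"wx": 0,"wy": 0,"wz": 0},
    {"x": 0.034,"y": 0,"z": 0,"wx": 0,"wy": 0,"wz": 0}
  ]
}}

```text
t: 12.58
eef_pos: [0.5093, 0.0263, 0.0378]
tool_rot: [0.001, 0.763, 0.646, -0.0]
contact_force: [-0.3, -2.1, 1.0]
gripper_width: 0.182
```

```bash
python3 -c "
from lane import *
st()
"
```

```text
t 12.58 tool s -0.1138 lat -0.0000 z 0.0378 ang -0.18 | Fs -2.1 Fl -0.0 Fz 1.0 T [-0.2445  0.1214 -0.0011] w 0.182
```

{"name": "jog_arm", "arguments": {
  "plan": [
    {"x": 0.005,"y": 0,"z": 0,"wx": 0,"wy": 0,"wz": 0},
    {"x": 0.01,"y": 0,"z": 0,"wx": 0,"wy": 0,"wz": 0},
    {"x": 0.015,"y": 0,"z": 0,"wx": 0,"wy": 0,"wz": 0},
    {"x": 0.02,"y": 0,"z": 0,"wx": 0,"wy": 0,"wz": 0}
  ]
}}

```text
t: 12.92
eef_pos: [0.5099, 0.0303, 0.0378]
tool_rot: [0.001, 0.763, 0.646, -0.0]
contact_force: [-0.3, -3.8, 1.0]
gripper_width: 0.179
```

{"name": "jog_arm", "arguments": {
  "plan": [
    {"x": 0.004,"y": 0,"z": 0,"wx": 0,"wy": 0,"wz": 0},
    {"x": 0.008,"y": 0,"z": 0,"wx": 0,"wy": 0,"wz": 0},
    {"x": 0.012,"y": 0,"z": 0,"wx": 0,"wy": 0,"wz": 0},
    {"x": 0.012,"y": 0,"z": 0,"wx": 0,"wy": 0,"wz": 0}
  ]
}}

```text
t: 13.25
eef_pos: [0.5104, 0.033, 0.0378]
tool_rot: [0.001, 0.763, 0.646, -0.0]
contact_force: [-0.5, -3.0, 1.3]
gripper_width: 0.181
```

{"name": "jog_arm", "arguments": {
  "plan": [
    {"x": 0.005,"y": 0,"z": 0,"wx": 0,"wy": 0,"wz": 0},
    {"x": 0.01,"y": 0,"z": 0,"wx": 0,"wy": 0,"wz": 0},
    {"x": 0.015,"y": 0,"z": 0,"wx": 0,"wy": 0,"wz": 0},
    {"x": 0.02,"y": 0,"z": 0,"wx": 0,"wy": 0,"wz": 0},
    {"x": 0.02,"y": 0,"z": 0,"wx": 0,"wy": 0,"wz": 0}
  ]
}}

```text
t: 13.67
eef_pos: [0.5111, 0.0373, 0.0378]
tool_rot: [0.001, 0.763, 0.646, -0.0]
contact_force: [-0.8, -2.2, 0.9]
gripper_width: 0.179
```

{"name": "jog_arm", "arguments": {
  "plan": [
    {"x": 0.005,"y": 0,"z": 0,"wx": 0,"wy": 0,"wz": 0},
    {"x": 0.01,"y": 0,"z": 0,"wx": 0,"wy": 0,"wz": 0},
    {"x": 0.015,"y": 0,"z": 0,"wx": 0,"wy": 0,"wz": 0},
    {"x": 0.02,"y": 0,"z": 0,"wx": 0,"wy": 0,"wz": 0},
    {"x": 0.02,"y": 0,"z": 0,"wx": 0,"wy": 0,"wz": 0}
  ]
}}

```text
t: 14.08
eef_pos: [0.5118, 0.0417, 0.0378]
tool_rot: [0.001, 0.763, 0.646, 0.0]
contact_force: [-0.5, -3.4, 1.8]
gripper_width: 0.182
```

{"name": "jog_arm", "arguments": {
  "plan": [
    {"x": 0.005,"y": 0,"z": 0,"wx": 0,"wy": 0,"wz": 0},
    {"x": 0.01,"y": 0,"z": 0,"wx": 0,"wy": 0,"wz": 0},
    {"x": 0.015,"y": 0,"z": 0,"wx": 0,"wy": 0,"wz": 0},
    {"x": 0.02,"y": 0,"z": 0,"wx": 0,"wy": 0,"wz": 0},
    {"x": 0.02,"y": 0,"z": 0,"wx": 0,"wy": 0,"wz": 0}
  ]
}}

```text
t: 14.5
eef_pos: [0.5125, 0.0459, 0.0378]
tool_rot: [0.001, 0.763, 0.646, 0.0]
contact_force: [-1.9, -4.2, 1.8]
gripper_width: 0.182
```

{"name": "jog_arm", "arguments": {
  "plan": [
    {"x": 0.004,"y": 0,"z": 0,"wx": 0,"wy": 0,"wz": 0},
    {"x": 0.008,"y": 0,"z": 0,"wx": 0,"wy": 0,"wz": 0},
    {"x": 0.012,"y": 0,"z": 0,"wx": 0,"wy": 0,"wz": 0},
    {"x": 0.012,"y": 0,"z": 0,"wx": 0,"wy": 0,"wz": 0}
  ]
}}

```text
t: 14.83
eef_pos: [0.5126, 0.0465, 0.0378]
tool_rot: [0.001, 0.763, 0.646, -0.001]
contact_force: [-2.3, -8.8, 4.1]
gripper_width: 0.179
```

```bash
python3 -c "
from lane import *
st()
"
```

```text
t 14.83 tool s -0.0933 lat -0.0000 z 0.0378 ang -0.19 | Fs -9.1 Fl -0.8 Fz 4.1 T [-1.2148  0.3286  0.0535] w 0.179
```

Contact: the tool stopped and the force rose to 9 N, of which about 3 N is drag. I'll press a little further.

{"name": "jog_arm", "arguments": {
  "plan": [
    {"x": 0.01,"y": 0,"z": 0,"wx": 0,"wy": 0,"wz": 0},
    {"x": 0.012,"y": 0,"z": 0,"wx": 0,"wy": 0,"wz": 0},
    {"x": 0.014,"y": 0,"z": 0,"wx": 0,"wy": 0,"wz": 0},
    {"x": 0.016,"y": 0,"z": 0,"wx": 0,"wy": 0,"wz": 0},
    {"x": 0.018,"y": 0,"z": 0,"wx": 0,"wy": 0,"wz": 0},
    {"x": 0.018,"y": 0,"z": 0,"wx": 0,"wy": 0,"wz": 0}
  ]
}}

```text
t: 15.33
eef_pos: [0.5125, 0.0469, 0.0378]
tool_rot: [0.002, 0.764, 0.645, -0.003]
contact_force: [-2.5, -12.4, 6.5]
gripper_width: 0.181
```

```bash
python3 -c "
from lane import *
st(); cams.read_camera('side'); st(); cams.read_camera('side'); st()
"
```

```text
t 15.33 tool s -0.0929 lat -0.0001 z 0.0378 ang -0.31 | Fs -12.7 Fl -0.4 Fz 6.5 T [-1.6563  0.4307  0.2215] w 0.181
t 15.38 tool s -0.0929 lat -0.0001 z 0.0378 ang -0.31 | Fs -12.1 Fl -0.4 Fz 6.5 T [-1.6612  0.3731  0.2579] w 0.177
t 15.43 tool s -0.0929 lat -0.0002 z 0.0378 ang -0.31 | Fs -11.2 Fl -0.3 Fz 6.2 T [-1.6863  0.4244  0.2811] w 0.179
```

{"name": "jog_arm", "arguments": {
  "plan": [
    {"x": 0.017,"y": 0,"z": 0,"wx": 0,"wy": 0,"wz": 0},
    {"x": 0.019,"y": 0,"z": 0,"wx": 0,"wy": 0,"wz": 0},
    {"x": 0.021,"y": 0,"z": 0,"wx": 0,"wy": 0,"wz": 0},
    {"x": 0.022,"y": 0,"z": 0,"wx": 0,"wy": 0,"wz": 0},
    {"x": 0.022,"y": 0,"z": 0,"wx": 0,"wy": 0,"wz": 0},
    {"x": 0.022,"y": 0,"z": 0,"wx": 0,"wy": 0,"wz": 0},
    {"x": 0.022,"y": 0,"z": 0,"wx": 0,"wy": 0,"wz": 0},
    {"x": 0.022,"y": 0,"z": 0,"wx": 0,"wy": 0,"wz": 0},
    {"x": 0.022,"y": 0,"z": 0,"wx": 0,"wy": 0,"wz": 0}
  ]
}}

```text
t: 16.18
eef_pos: [0.5123, 0.0472, 0.0378]
tool_rot: [0.003, 0.765, 0.644, -0.005]
contact_force: [-3.1, -14.7, 10.0]
gripper_width: 0.182
```

```bash
python3 -c "
from lane import *
st(); cams.read_camera('side'); st(); cams.read_camera('side'); st()
"
```

```text
t 16.18 tool s -0.0927 lat -0.0004 z 0.0378 ang -0.42 | Fs -15.0 Fl -0.7 Fz 10.0 T [-2.271   0.4051  0.4282] w 0.182
t 16.23 tool s -0.0927 lat -0.0003 z 0.0378 ang -0.42 | Fs -13.9 Fl -1.4 Fz 9.0 T [-2.2756  0.3865  0.4744] w 0.177
t 16.28 tool s -0.0927 lat -0.0004 z 0.0378 ang -0.42 | Fs -14.8 Fl -1.3 Fz 8.2 T [-2.2813  0.374   0.4349] w 0.176
```

{"name": "jog_arm", "arguments": {
  "plan": [
    {"x": 0.021,"y": 0,"z": -0.003,"wx": 0,"wy": 0,"wz": 0},
    {"x": 0.022,"y": 0,"z": -0.006,"wx": 0,"wy": 0,"wz": 0},
    {"x": 0.024,"y": 0,"z": -0.008,"wx": 0,"wy": 0,"wz": 0},
    {"x": 0.024,"y": 0,"z": -0.008,"wx": 0,"wy": 0,"wz": 0},
    {"x": 0.024,"y": 0,"z": -0.008,"wx": 0,"wy": 0,"wz": 0},
    {"x": 0.024,"y": 0,"z": -0.008,"wx": 0,"wy": 0,"wz": 0},
    {"x": 0.024,"y": 0,"z": -0.008,"wx": 0,"wy": 0,"wz": 0},
    {"x": 0.024,"y": 0,"z": -0.008,"wx": 0,"wy": 0,"wz": 0}
  ]
}}

```text
t: 16.95
eef_pos: [0.5112, 0.0478, 0.0386]
tool_rot: [0.004, 0.765, 0.644, -0.008]
contact_force: [-4.4, -13.7, 1.1]
gripper_width: 0.174
```

```bash
python3 -c "
from lane import *
st(); cams.read_camera('side'); st(); cams.read_camera('side'); st(); go([*(port+d*-.0927),.038],80.67)
"
```

```text
t 16.95 tool s -0.0922 lat -0.0016 z 0.0386 ang -0.53 | Fs -14.3 Fl -2.1 Fz 1.1 T [-2.2873  0.3748  0.3112] w 0.174
t 17.00 tool s -0.0922 lat -0.0016 z 0.0386 ang -0.53 | Fs -13.5 Fl -0.9 Fz 2.6 T [-2.2773  0.4136  0.2824] w 0.179
t 17.05 tool s -0.0922 lat -0.0016 z 0.0386 ang -0.53 | Fs -14.3 Fl -0.9 Fz 2.7 T [-2.2656  0.3845  0.3001] w 0.178
t 17.05 pos [0.5112 0.0479 0.0386] xang 80.1378989095312 F [ -3.2178 -13.9335   2.6845] w 0.1782170475863596
xyz [-0.0023  0.0079  0.0029] w [-0.0016  0.0056 -0.003 ]
```

Now Fs is about 14 N with drag about 3 N, so roughly 11 N on the buffer, held for over 0.5 s. I'll ease the arm's load before opening so the rubber doesn't kick the carrier off.

{"name": "jog_arm", "arguments": {
  "plan": [
    {"x": 0.018,"y": 0.002,"z": 0,"wx": 0,"wy": 0,"wz": 0},
    {"x": 0.014,"y": 0.002,"z": 0,"wx": 0,"wy": 0,"wz": 0},
    {"x": 0.01,"y": 0.002,"z": 0,"wx": 0,"wy": 0,"wz": 0},
    {"x": 0.006,"y": 0.002,"z": 0,"wx": 0,"wy": 0,"wz": 0},
    {"x": 0.003,"y": 0.002,"z": 0,"wx": 0,"wy": 0,"wz": 0},
    {"x": 0.001,"y": 0.002,"z": 0,"wx": 0,"wy": 0,"wz": 0},
    {"x": 0.001,"y": 0.002,"z": 0,"wx": 0,"wy": 0,"wz": 0}
  ]
}}

```text
t: 17.63
eef_pos: [0.5112, 0.0476, 0.0383]
tool_rot: [0.004, 0.765, 0.644, -0.009]
contact_force: [-1.1, -6.0, -1.4]
gripper_width: 0.182
```

```bash
python3 -c "
from lane import *
st(); cams.read_camera('side'); st(); cams.read_camera('side'); st(); go([*(port+d*-.0927),.038],80.67)
"
```

```text
t 17.63 tool s -0.0924 lat -0.0015 z 0.0383 ang -0.51 | Fs -6.1 Fl -0.1 Fz -1.4 T [-1.0143 -0.0725  0.2352] w 0.182
t 17.68 tool s -0.0924 lat -0.0015 z 0.0383 ang -0.52 | Fs -5.3 Fl 0.0 Fz -0.8 T [-0.9132  0.0272  0.248 ] w 0.183
t 17.73 tool s -0.0924 lat -0.0015 z 0.0383 ang -0.52 | Fs -5.1 Fl -0.5 Fz -0.5 T [-0.9863 -0.0108  0.2694] w 0.178
t 17.7333 pos [0.5112 0.0477 0.0383] xang 80.15470644267452 F [-1.296  -4.9824 -0.5238] w 0.1778246237641126
xyz [-0.0015  0.0076  0.0017] w [-0.0019  0.0058 -0.0029]
```

{"name": "jog_arm", "arguments": {
  "plan": [
    {"x": 0.0,"y": 0,"z": 0,"wx": 0,"wy": 0,"wz": 0},
    {"x": -0.001,"y": 0,"z": 0.001,"wx": 0,"wy": 0,"wz": 0},
    {"x": -0.001,"y": 0,"z": 0.001,"wx": 0,"wy": 0,"wz": 0}
  ]
}}

```text
t: 17.98
eef_pos: [0.5112, 0.0476, 0.0381]
tool_rot: [0.004, 0.765, 0.644, -0.009]
contact_force: [-1.0, -4.5, -0.2]
gripper_width: 0.179
```

```bash
python3 -c "
from lane import *
st(); cams.read_camera('side'); st(); cams.read_camera('side'); st()
"
```

```text
t 17.98 tool s -0.0925 lat -0.0015 z 0.0381 ang -0.50 | Fs -4.6 Fl -0.3 Fz -0.2 T [-0.7106 -0.1181  0.1982] w 0.179
t 18.03 tool s -0.0924 lat -0.0015 z 0.0381 ang -0.50 | Fs -4.6 Fl 0.9 Fz -0.7 T [-0.7533 -0.1132  0.2096] w 0.179
t 18.08 tool s -0.0924 lat -0.0015 z 0.0381 ang -0.50 | Fs -4.0 Fl -1.2 Fz -1.3 T [-0.72   -0.0483  0.2507] w 0.181
```

{"name": "jog_arm", "arguments": {
  "plan": [
    {"x": -0.002,"y": 0,"z": 0.001,"wx": 0,"wy": 0,"wz": 0},
    {"x": -0.004,"y": 0,"z": 0.001,"wx": 0,"wy": 0,"wz": 0},
    {"x": -0.004,"y": 0,"z": 0.001,"wx": 0,"wy": 0,"wz": 0}
  ]
}}

```text
t: 18.33
eef_pos: [0.5113, 0.0473, 0.038]
tool_rot: [0.004, 0.765, 0.644, -0.008]
contact_force: [0.2, -2.7, -1.9]
gripper_width: 0.182
```

```bash
python3 -c "
from lane import *
st(); cams.read_camera('side'); st(); cams.read_camera('side'); st()
"
```

```text
t 18.33 tool s -0.0928 lat -0.0014 z 0.0380 ang -0.48 | Fs -2.7 Fl 0.7 Fz -1.9 T [-0.3713 -0.1544  0.1902] w 0.182
t 18.38 tool s -0.0928 lat -0.0014 z 0.0380 ang -0.48 | Fs -2.7 Fl 0.5 Fz -0.5 T [-0.3692 -0.1978  0.1501] w 0.178
t 18.43 tool s -0.0928 lat -0.0014 z 0.0380 ang -0.48 | Fs -2.1 Fl -0.8 Fz -1.1 T [-0.3379 -0.2365  0.2052] w 0.178
```

{"name": "jog_arm", "arguments": {
  "plan": [
    {"x": 0.002,"y": 0,"z": 0,"wx": 0,"wy": 0,"wz": 0},
    {"x": 0.002,"y": 0,"z": 0,"wx": 0,"wy": 0,"wz": 0},
    {"x": 0.002,"y": 0,"z": 0,"wx": 0,"wy": 0,"wz": 0},
    {"x": 0.002,"y": 0,"z": 0,"wx": 0,"wy": 0,"wz": 0},
    {"x": 0.002,"y": 0,"z": 0,"wx": 0,"wy": 0,"wz": 0},
    {"x": 0.002,"y": 0,"z": 0,"wx": 0,"wy": 0,"wz": 0}
  ],
  "hand": 0.3
}}

```text
t: 18.93
eef_pos: [0.5114, 0.0478, 0.0381]
tool_rot: [0.004, 0.765, 0.644, -0.008]
contact_force: [0.4, -0.3, -0.7]
gripper_width: 0.652
```

```bash
python3 -c "
from lane import *
st(); im=snap('wrist','w8.png')
"
```

```text
t 18.93 tool s -0.0922 lat -0.0014 z 0.0381 ang -0.48 | Fs -0.3 Fl 0.4 Fz -0.7 T [ 0.0548  0.0022 -0.0059] w 0.652
```

View pics/w8.png

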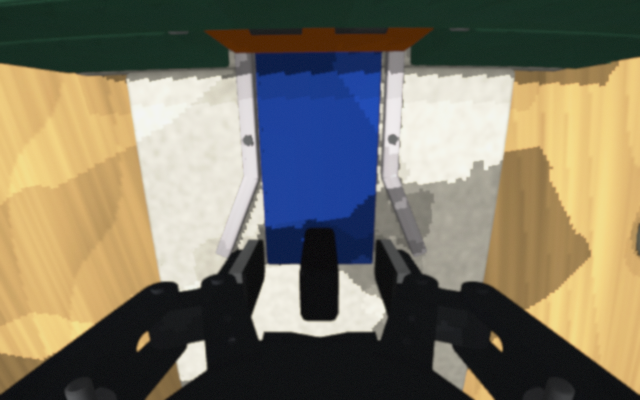

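The wrist view shows the handle free between the open jaws, the plate square between the rails and the flap shut at the port. The exact residual contact after release is uncertain, so I'll regrip lightly and check by feel that the nose still sits on the buffer.

{"name": "jog_arm", "arguments": {
  "plan": [
    {"x": 0,"y": 0,"z": 0,"wx": 0,"wy": 0,"wz": 0},
    {"x": 0,"y": 0,"z": 0,"wx": 0,"wy": 0,"wz": 0},
    {"x": 0,"y": 0,"z": 0,"wx": 0,"wy": 0,"wz": 0},
    {"x": 0,"y": 0,"z": 0,"wx": 0,"wy": 0,"wz": 0},
    {"x": 0,"y": 0,"z": 0,"wx": 0,"wy": 0,"wz": 0},
    {"x": 0,"y": 0,"z": 0,"wx": 0,"wy": 0,"wz": 0}
  ],
  "hand": -1,
  "grip_force": 30
}}

```text
t: 19.48
eef_pos: [0.5114, 0.0478, 0.0382]
tool_rot: [0.004, 0.765, 0.644, -0.008]
contact_force: [-0.7, 0.1, 2.7]
gripper_width: 0.177
```

```bash
python3 -c "
from lane import *
st(); cams.read_camera('side'); st()
"
```

```text
t 19.48 tool s -0.0923 lat -0.0013 z 0.0382 ang -0.45 | Fs -0.1 Fl -0.7 Fz 2.7 T [-0.0816  0.0683  0.2303] w 0.177
t 19.53 tool s -0.0923 lat -0.0014 z 0.0382 ang -0.46 | Fs -0.6 Fl -1.8 Fz 3.4 T [-0.0818  0.058   0.3363] w 0.184
```

{"name": "jog_arm", "arguments": {
  "plan": [
    {"x": 0.002,"y": 0,"z": 0,"wx": 0,"wy": 0,"wz": 0},
    {"x": 0.004,"y": 0,"z": 0,"wx": 0,"wy": 0,"wz": 0},
    {"x": 0.004,"y": 0,"z": 0,"wx": 0,"wy": 0,"wz": 0}
  ]
}}

```text
t: 19.78
eef_pos: [0.5114, 0.0478, 0.0382]
tool_rot: [0.004, 0.765, 0.644, -0.009]
contact_force: [-1.2, -3.2, 3.5]
gripper_width: 0.186
```

```bash
python3 -c "
from lane import *
st(); cams.read_camera('side'); st()
"
```

```text
t 19.78 tool s -0.0923 lat -0.0014 z 0.0382 ang -0.48 | Fs -3.4 Fl -0.7 Fz 3.5 T [-0.606   0.1084  0.3436] w 0.186
t 19.83 tool s -0.0923 lat -0.0014 z 0.0382 ang -0.48 | Fs -4.6 Fl -1.6 Fz 3.6 T [-0.7606  0.0937  0.2387] w 0.185
```

{"name": "jog_arm", "arguments": {
  "plan": [
    {"x": 0.006,"y": 0,"z": 0,"wx": 0,"wy": 0,"wz": 0},
    {"x": 0.008,"y": 0,"z": 0,"wx": 0,"wy": 0,"wz": 0},
    {"x": 0.01,"y": 0,"z": 0,"wx": 0,"wy": 0,"wz": 0},
    {"x": 0.01,"y": 0,"z": 0,"wx": 0,"wy": 0,"wz": 0}
  ]
}}

```text
t: 20.17
eef_pos: [0.5114, 0.0477, 0.0382]
tool_rot: [0.004, 0.765, 0.643, -0.01]
contact_force: [-2.0, -7.4, 5.8]
gripper_width: 0.186
```

```bash
python3 -c "
from lane import *
st(); cams.read_camera('side'); st()
"
```

```text
t 20.17 tool s -0.0923 lat -0.0014 z 0.0382 ang -0.56 | Fs -7.6 Fl -0.8 Fz 5.8 T [-1.2318  0.1737  0.4878] w 0.186
t 20.22 tool s -0.0923 lat -0.0014 z 0.0382 ang -0.56 | Fs -7.1 Fl -0.5 Fz 5.6 T [-1.3053  0.2029  0.4403] w 0.184
```

At 7.3 N the carrier doesn't move at all, although free drag is only about 3 N. So the nose is firmly on the buffer. I'll unload, open and lift clear.

{"name": "jog_arm", "arguments": {
  "plan": [
    {"x": 0.006,"y": 0,"z": 0,"wx": 0,"wy": 0,"wz": 0},
    {"x": 0.003,"y": 0,"z": -0.001,"wx": 0,"wy": 0,"wz": 0},
    {"x": 0.001,"y": 0,"z": -0.002,"wx": 0,"wy": 0,"wz": 0},
    {"x": 0.001,"y": 0,"z": -0.002,"wx": 0,"wy": 0,"wz": 0}
  ]
}}

```text
t: 20.55
eef_pos: [0.511, 0.0479, 0.0383]
tool_rot: [0.004, 0.765, 0.643, -0.01]
contact_force: [-1.6, -3.3, 0.5]
gripper_width: 0.184
```

{"name": "jog_arm", "arguments": {
  "plan": [
    {"x": 0.001,"y": 0,"z": 0,"wx": 0,"wy": 0,"wz": 0},
    {"x": 0.001,"y": 0,"z": 0,"wx": 0,"wy": 0,"wz": 0},
    {"x": 0.001,"y": 0,"z": 0,"wx": 0,"wy": 0,"wz": 0},
    {"x": 0.001,"y": 0,"z": 0,"wx": 0,"wy": 0,"wz": 0},
    {"x": 0.001,"y": 0,"z": 0,"wx": 0,"wy": 0,"wz": 0},
    {"x": 0.001,"y": 0,"z": 0,"wx": 0,"wy": 0,"wz": 0}
  ],
  "hand": 0.4
}}

```text
t: 21.05
eef_pos: [0.5112, 0.0483, 0.0383]
tool_rot: [0.004, 0.765, 0.643, -0.01]
contact_force: [-0.5, -0.5, -0.3]
gripper_width: 0.7
```

{"name": "jog_arm", "arguments": {
  "plan": [
    {"x": 0,"y": 0,"z": -0.03,"wx": 0,"wy": 0,"wz": 0},
    {"x": 0,"y": 0,"z": -0.08,"wx": 0,"wy": 0,"wz": 0},
    {"x": 0,"y": 0,"z": -0.16,"wx": 0,"wy": 0,"wz": 0},
    {"x": 0,"y": 0,"z": -0.26,"wx": 0,"wy": 0,"wz": 0},
    {"x": -0.05,"y": 0,"z": -0.38,"wx": 0,"wy": 0,"wz": 0},
    {"x": -0.1,"y": 0,"z": -0.5,"wx": 0,"wy": 0,"wz": 0},
    {"x": -0.15,"y": 0,"z": -0.55,"wx": 0,"wy": 0,"wz": 0},
    {"x": -0.15,"y": 0,"z": -0.55,"wx": 0,"wy": 0,"wz": 0},
    {"x": -0.15,"y": 0,"z": -0.55,"wx": 0,"wy": 0,"wz": 0}
  ]
}}

```text
t: 21.8
eef_pos: [0.5075, 0.0206, 0.1499]
tool_rot: [0.005, 0.766, 0.643, -0.009]
contact_force: [0.7, 0.4, 0.4]
gripper_width: 0.703
```

```bash
python3 -c "
from lane import *
st(); plate(); s=snap('side','s9.png'); w=snap('wrist','w9.png')
a=cv2.resize(s[140:240,270:430],(400,250),interpolation=2);b=cv2.resize(w,(400,250))
cv2.imwrite('pics/f.png',cv2.cvtColor(np.hstack([a,b]),cv2.COLOR_RGB2BGR))
"
```

```text
t 21.80 tool s -0.1197 lat -0.0008 z 0.1499 ang -0.64 | Fs 0.5 Fl 0.6 Fz 0.4 T [-0.0067 -0.0172  0.0099] w 0.703
top nose s 0.0095 lat 0.0056 rear s -0.0080 lat -0.0321 ang -65.18 size (0.04149562865495682, 0.015109295025467873)
side nose s 0.0076 lat -0.0009 rear s -0.1081 lat 0.0015 ang 1.16 size (0.11564446985721588, 0.06264777481555939)
```

View pics/f.png

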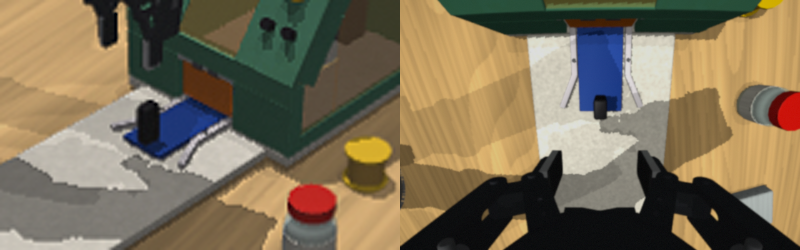

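The final view shows the carrier flat and square between the rails, the handle free and the flap shut at (208,85). The jar and spool were not touched. I'm handing in.

```bash
python3 -c "
from station import bot; print(bot.hand_in())"
```

```text
the job is handed in; nothing more can be done
None
```

The carrier is loaded: through the flap, pressed home on the stop and released there. I handed the job in at about 22 s, and the hand-in gave no verdict.

**What I did**
- I gripped the handle, slid the carrier onto the lane axis and into the rails, and pushed it through the flap at about 30–40 mm/s. The force along the lane peaked around 10 N at the points I read, drag included.
- The flap dropped shut at a nose depth of about 117 mm.
- I then crept forward in steps of 4 mm or less and met the buffer at about 145 mm.
- I pressed with about 14–15 N at the wrist. With roughly 3 N of drag, that is an estimated 8–11 N on the buffer, held for over 0.5 s.
- I eased the load before opening so the rubber would not kick the carrier back, rather than letting go at full load.

**Last checks**
- **Contact:** I regripped and pushed again with about 7 N. The carrier did not move, well above its roughly 3 N drag, so the nose was on the buffer.
- **Final pictures:** they show the carrier flat and in line between the rails, with the flap shut. The jar and spool look untouched; I did not measure any bystander.

**Not confirmed**
- **Buffer force:** it was inferred from wrist force and travel, never read directly, and was probably slightly under the 12 N asked for. The drops in force and position while easing did not agree well, which is why I added the regrip test.
- **After the last release:** I checked contact only by picture. The side-view plate fit read about 1° of yaw, inside the 0.08 rad limit. The top-view fit was unusable because the arm hid the plate.

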